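# Load the contactor carrier and hold it up level

## Robot

A 7-joint arm with a two-finger parallel gripper is mounted at the origin on the work surface. World frame = base frame: x ahead of the robot, y to its left, z up, the work surface at z = 0. Lengths are in mm, angles in rad, forces in N, time in s.
With the tool pointing down it reaches from about 425 to 875 mm from the base axis. Payload 9.9 kg.
Tool frame: the origin (TCP) lies at the very end of the fingers, on their centre line; the grasp point (between the pads) lies 19 mm behind it; z points along the fingers, y is the direction in which the jaws open and shut (so a half turn about z gives the same grasp; the last joint's range is limited). The gripper opens to 85 mm and grips with 20 to 120 N. Pads are 22 mm wide; open, the fingers measure 114 mm over their backs; the gripper's body (76 mm by 85 mm) begins 54 mm behind the grasp point. The pads swing forward as they close: fully open they stand 13 mm farther back than shut.
Start: joints at [1.133, 0.576, 0.025, 1.437, -0.015, 1.129, -0.057], TCP at [233.868, -633.194, 231.289] pointing down, gripper open.
Joint ranges: [-2.76, 2.76], [-0.34, 2.15], [-1.52, 1.57], [0.19, 2.46], [-1.09, 4.23], [0.17, 1.99], [-2.82, 2.82]. Speed limits (rad/s): [2.22, 2.22, 3.01, 3.01, 3.14, 3.14, 3.14].

## Interface

Orientations are given as a rotation vector (axis times angle).
In Python, from plant import state, optics, order gives the robot as it stands.
- The arm moves only by the shell command python3 -m inch 'ROWS' [OPENING] [FORCE]. ROWS is JSON, a list of rows, each a list of 2 entries, a list of its own where there are three numbers: the shift along the world's x, y, z normalised to -1 to 1, where 1 is 600 mm, then the turn, a rotation vector about the world's x, y, z normalised to -1 to 1, where 1 is 90 degrees. In form: [[[dx, dy, dz], [ax, ay, az]], ...]. A call has 1 to 8 rows; each row shifts and turns the commanded pose from where the row before left it; what a row does not reach is not made up. A row lasts 1/10 s, in which the tool goes at most 50 mm and 8.59 degrees, less where a joint would pass 70% of its speed; a pose out of reach is approached as far as the arm can. A call with a number of a shift or a turn outside -1 to 1 is refused whole. A call with a gripper value outside its range is refused whole. OPENING is the closure in counts, from 0 (fully open) to 255 (shut), set as the call begins (- or left out, the last holds). The fingers move at their own pace and stop on an object; FORCE is the grip in N (left out, the last holds). Time passes only in rows, so rows that do not move let the fingers close. It gives the time, the measured TCP pose, the force and the opening at its end, in the units of the state.
- state(): the state, without advancing time (a new reading comes with each control period).
- optics.read_camera(name): name is "scene" or "top" or "wrist"; returns the picture (480x640x3 uint8, red, green, blue); there is no depth.
- optics.camera_params(name): a dict with "fx", "fy", "cx", "cy" (pixels), "position" and "orientation" of the camera in the world. Camera axes: x right, y up, looking along -z (the intrinsics and any distortion apply to the point x, -y, -z); pixel columns grow to the right and rows downward; lengths in mm; the calibration is good to about 2 mm. The wrist camera is an equidistant fisheye: a pixel r from the principal point sees the ray r / f radians off the axis. A picture is of the moment at which its call begins: read the wrist's pose just before it. camera_params takes no time and is no camera call; for the wrist camera it gives the pose at the moment of the call.
- order.finish_job(): hands the job in, once; it reports no verdict.
The state is a dict: "t": time; "joint_pos": joint angles; "qd": joint speeds; "effort": joint torques, N m; "tcp_pos": TCP position; "eef_rot": TCP orientation; "force": force on the tool from outside, world axes, zero at the start; "moment": the same for the moment, N m; "opening": finger opening in mm.
Only numpy, scipy, OpenCV 4.12 (cv2) and the standard library are available. Lean on these libraries where they do the work, as an engineer would, in place of code of your own. Each camera call takes 0.05 s, during which the arm holds its last target.

## Task

Set the loose contactor upright astride the middle of the carrier's empty rail and let go of it while the carrier stands on the bench. Then lift the carrier by the bar of its handle, keeping it level, and finish while holding it still and level with its board about 10 cm above the bench, both contactors aboard. Leave the other things where they are.

Things in the scene. Friction and masses are not known exactly. Their poses are not given: they have to be found in the camera images.
- carrier: Loose dark wooden board 240 (its x) x 140 (y) x 10, about 0.5 kg, any yaw; origin: centre of underside, z up. Aluminium rails along y at x = -70 and +70: 35 wide, 104 long, tops 25 above the underside. A contactor is screwed on the x = -70 rail (top at 82); the other is empty. At x = 0 an arch handle 149 tall: 14 mm steel posts at y = -60, +60, black bar across the top.
- empty_rail (a point): the centre of the top face of the carrier's empty rail (25 above the carrier's underside), axes as the carrier's
- handle_bar (a point): the centre of the carrier's handle bar, 136 above the carrier's underside; axes as the carrier's. The bar is 14 thick (x), 134 long (y), 26 tall (z), free for gripping over the 106 between the posts. With both contactors fitted the carrier about balances here.
- contactor: Loose boxy grey switch block, twin of the fixed one, about 0.18 kg: 66 (its x) x 45 (y) x 62 tall (top 20 only 44 in x); starts upright, origin: centre of underside. Flat y faces 45 apart, to grip. Underneath, lips 5 tall along its x edges leave a 43 wide channel along y to straddle the rail, y along the rail, either way round; seated, its origin is 5 below the rail's top. No latch.
- lampholder: Bystander: a lampholder: black round base 68 across with a 42 mm tube, 62 tall; origin under its centre
- low_lampholder: Bystander: a lower lampholder: base 68 across, 42 mm tube, 34 tall; origin under its centre
- breaker: Bystander: a slim white circuit breaker lying on its flat side: 74 x about 95 x 18 tall; origin near its middle, underneath
- button_box: Bystander: a black control box with two round buttons: 75 (x) x 140 (y) x 65 tall; origin under its centre
- bulb_sleeve_a: Bystander: a cardboard sleeve with a bulb in it: 100 (x) x 54 (y) x 54 tall, brass cap sticking out at -x; origin under its centre
- bulb_sleeve_b: Bystander: a second sleeve like it
- screw_jar: Bystander: a small glass jar with steel cap, 60 across, 70 tall; origin under its centre
Things that resemble listed ones, but are neither listed nor needed, are in the scene too. Leave any red, turquoise or yellow look-alike of the contactor alone.

How it is judged (in metres and radians):
On the way, in this order (a step that is already met when the one before it is completed fails the run):
1. the loose contactor sits astride the middle of the empty rail, released, with the carrier on the bench (x of contactor in the frame of empty_rail between -0.007 and 0.007 m and y of contactor in the frame of empty_rail between -0.02 and 0.02 m and z of contactor in the frame of empty_rail between -0.008 and -0.002 m and angle between the y axis of contactor and the y axis of carrier, either way round below 0.2 rad and angle between the z axis of contactor and the z axis of carrier, either way round below 0.1 rad and contact force between contactor and the fingers below 0.1 N and height (world z) of carrier below 0.01 m and linear speed of contactor below 0.03 m/s), for 0.3 s.
2. the carrier, gripped by the fingers, is lifted clear of the bench (height (world z) of carrier above 0.04 m and contact force between carrier and the fingers above 2 N), for 0.2 s.
At the end, for the whole second after the job is handed in: Fingers hold the carrier by its handle bar, underside 60 to 150 mm above the bench, tilt under 0.1 rad, still (20 mm/s, 0.1 rad/s), carried by nothing else; the loose contactor astride the empty rail, untouched by the fingers, within 20 mm of the middle lengthwise, 7 crosswise, 3 in height (x of contactor in the frame of empty_rail between -0.007 and 0.007 m and y of contactor in the frame of empty_rail between -0.02 and 0.02 m and z of contactor in the frame of empty_rail between -0.008 and -0.002 m and angle between the y axis of contactor and the y axis of carrier, either way round below 0.2 rad and angle between the z axis of contactor and the z axis of carrier, either way round below 0.1 rad and contact force between contactor and the fingers below 0.1 N and height (world z) of carrier between 0.06 and 0.15 m and angle between carrier's own z axis and vertical below 0.1 rad and linear speed of carrier below 0.02 m/s and angular speed of carrier below 0.1 rad/s and contact force between carrier and the fingers above 2 N and distance between handle_bar and the grasp point below 0.06 m and contact force between carrier and lampholder below 0.1 N and contact force between carrier and low_lampholder below 0.1 N and contact force between carrier and breaker below 0.1 N and contact force between carrier and button_box below 0.1 N and contact force between carrier and bulb_sleeve_a below 0.1 N and contact force between carrier and bulb_sleeve_b below 0.1 N and contact force between carrier and screw_jar below 0.1 N); the arm keeps its last pose, push and grip.
It fails at once if the carrier is tipped by more than 0.3 rad (angle between carrier's own z axis and vertical above 0.3 rad).
It fails at once if the loose contactor is toppled (angle between contactor's own z axis and vertical above 0.6 rad).
It fails at once if another thing is pushed away (over 30 mm) (distance of any of lampholder, low_lampholder, breaker, button_box, bulb_sleeve_a, bulb_sleeve_b, screw_jar from where it was at the start of the episode above 0.03 m).
It also fails if it takes over 58 s, if anything falls off the work surface, if the arm or the gripper's body presses on something with over 40 N, if the wrist force passes 120 N, or if a joint passes its speed limit or range.

## Working session

There is one attempt and no reset: what is moved stays moved. The work goes in short steps, Python scripts to look and compute and a shell command to move; the robot and the scene stay as the last step left them, time stands still between calls to the robot, and variables do not carry over. Pictures are saved under pics/ and viewed, and the job is handed in when it is done.

```bash
ls; mkdir -p pics; python3 - <<'E'
from plant import state, optics, order
import cv2
s=state();print(s)
for n in("scene","top","wrist"):
    p=optics.camera_params(n);print(n,p)
    im=optics.read_camera(n);cv2.imwrite(f"pics/{n}0.png",im[:,:,::-1])
E
```

```text
pics
{'t': 0.0, 'joint_pos': array([ 1.13319154,  0.57653586,  0.02483857,  1.43792249, -0.015023  ,
        1.12897246, -0.05646549]), 'qd': array([ 9.68223088e-05, -4.71618100e-04, -2.54899878e-04, -1.76470767e-03,
        1.67652445e-03, -7.27124842e-04,  1.18009703e-03]), 'effort': array([-5.86427686e-04, -7.65758085e+01,  2.25016125e+00, -2.85960102e+01,
        1.52771536e-02,  1.27642686e-02, -1.55949988e-05]), 'tcp_pos': array([ 233.72557577, -632.7616412 ,  230.43488205]), 'eef_rot': array([-3.09095535e+00, -5.52674407e-01,  5.53785257e-04]), 'force': array([ 0.00204153, -0.40333347,  0.62356911]), 'moment': array([ 0.00070137, -0.00367513, -0.03246227]), 'opening': 85.43982601950904}
scene {'fx': 467.41430870877775, 'fy': 467.41430870877775, 'cx': 316.57636099192916, 'cy': 231.56343347703213, 'position': array([1175.05715258,  262.89470434,  903.4623106 ]), 'orientation': array([0.50830972, 0.56430224, 1.61339496])}
top {'fx': 532.9726986070534, 'fy': 532.9726986070534, 'cx': 322.50804885767224, 'cy': 249.33248106740274, 'position': array([ 324.34860271,  219.02645635, 1419.17701462]), 'orientation': array([ 0.1026206 , -0.13665435, -1.57910632])}
wrist {'fx': 371.64829954431775, 'fy': 371.64829954431775, 'cx': 319.50936723432244, 'cy': 241.03288364998053, 'position': array([ 303.66380615, -608.86544028,  373.5523451 ]), 'orientation': array([-0.25664812,  0.18041781, -1.20808295])}
```

View pics/scene0.png

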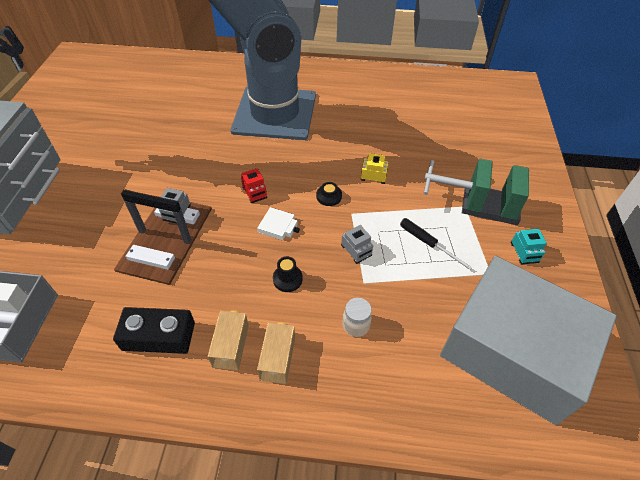

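View pics/top0.png

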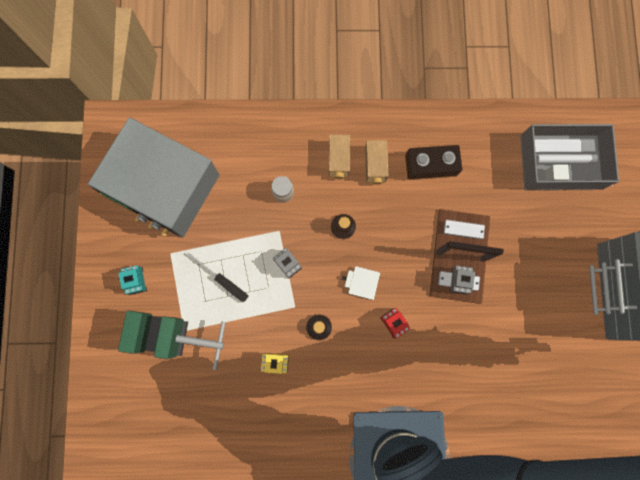

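View pics/wrist0.png

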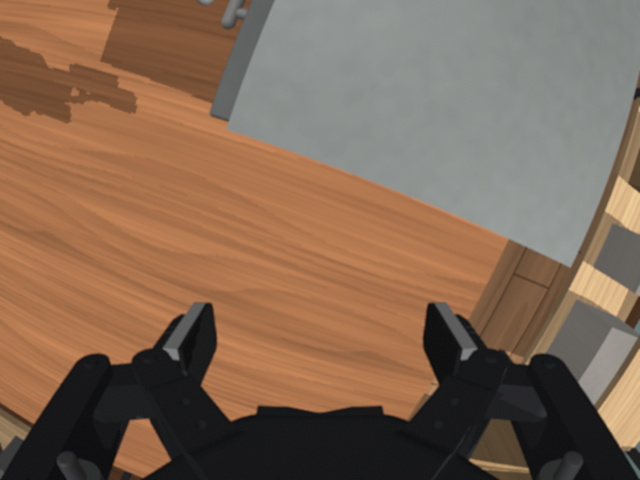

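Candidates for the loose contactor in the top view are grey (287,263), red (397,323), yellow (274,364) and turquoise (132,280). The fixed grey one is on the carrier at (463,280). By the description I choose the loose grey one at (287,263). Next I crop it and measure.

```bash
cat > h.py <<'E'
import numpy as np, cv2
from scipy.spatial.transform import Rotation as R
from plant import state, optics, order
def ray(p,u,v,fish=False):
    x=(u-p['cx'])/p['fx'];y=(v-p['cy'])/p['fy']
    if fish:
        t=np.hypot(x,y);k=np.sin(t)/t if t>0 else 1;d=np.array([x*k,y*k,np.cos(t)])
    else: d=np.array([x,y,1.])
    d=np.array([d[0],-d[1],-d[2]])
    return R.from_rotvec(p['orientation']).apply(d)
def at(p,u,v,z,fish=False):
    d=ray(p,u,v,fish);c=np.array(p['position']);return c+d*(z-c[2])/d[2]
def proj(p,X,fish=False):
    d=R.from_rotvec(p['orientation']).inv().apply(np.asarray(X,float)-p['position']);x,y,z=d[...,0],-d[...,1],-d[...,2]
    if fish:
        r=np.hypot(x,y);t=np.arctan2(r,z);k=t/np.maximum(r,1e-9)
    else:k=1/z
    return np.stack([p['cx']+p['fx']*x*k,p['cy']+p['fy']*y*k],-1)
E
python3 - <<'E'
from h import *
p=optics.camera_params("top");q=optics.camera_params("scene")
a=cv2.imread("pics/top0.png");b=cv2.imread("pics/scene0.png")
c1=cv2.resize(a[235:295,250:330],(400,300),interpolation=cv2.INTER_CUBIC)
c2=cv2.resize(a[200:320,420:520],(333,400),interpolation=cv2.INTER_CUBIC)
c3=cv2.resize(b[210:270,330:410],(400,300),interpolation=cv2.INTER_CUBIC)
o=np.zeros((600,800,3),np.uint8);o[:300,:400]=c1;o[300:,:400]=c3;o[:400,420:753]=c2
cv2.imwrite("pics/crop1.png",o)
for n,uv,z in [("cont",(287,263),40),("bar",(471,251),149),("rail",(464,230),25),("red",(397,323),50),("lamp",(343,226),62),("low",(319,327),34),("breaker",(363,283),18),("jar",(282,188),70),("bbox",(434,162),65),("sla",(377,161),54),("slb",(340,157),54)]: print(n,at(p,*uv,z).round())
for c in [(437,209),(490,213),(483,304),(431,298)]:print(at(p,*c,10).round())
print(at(q,357,240,50).round())
E
```

```text
cont [501. 281.  40.]
bar [ 511. -170.  149.]
rail [ 586. -192.   25.]
red [342.   0.  50.]
lamp [593. 134.  62.]
low [335. 199.  34.]
breaker [448.  82.  18.]
jar [694. 292.  70.]
bbox [ 763. -110.   65.]
sla [770.  40.  54.]
slb [782. 138.  54.]
[ 648. -126.   10.]
[ 636. -270.   10.]
[ 389. -236.   10.]
[407. -99.  10.]
[509. 284.  50.]
```

View pics/crop1.png

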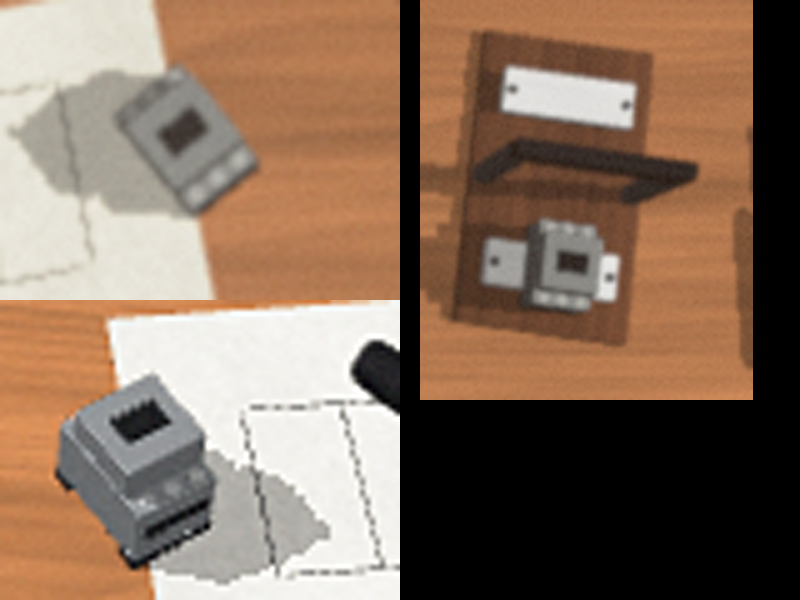

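The crop shows the grey contactor with its long x axis at about 37° world yaw. The carrier's empty rail is on the side away from the robot, with the carrier at a yaw of about -7°. I raise the arm, turn it and look at the carrier with the wrist camera on the way.

```bash
python3 -m inch '[[[0,0,0.08],[0,0,0]],[[0,0,0.08],[0,0,0]],[[0,0,0.08],[0,0,0]],[[0,0,0.08],[0,0,0.09]],[[0.036,0.068,0],[0,0,0.09]],[[0.036,0.068,0],[0,0,0]],[[0.036,0.068,0],[0,0,0]],[[0.036,0.068,0],[0,0,0]]]' 0
python3 -m inch '[[[0.036,0.068,0],[0,0,0]],[[0.036,0.068,0],[0,0,0]],[[0.036,0.068,0],[0,0,0]],[[0.036,0.068,0],[0,0,0]],[[0.036,0.068,0],[0,0,0]],[[0.036,0.068,0],[0,0,0]],[[0,0,0],[0,0,0]],[[0,0,0],[0,0,0]]]'
python3 - <<'E'
from h import *
p=optics.camera_params("wrist");print(p)
cv2.imwrite("pics/w1.png",optics.read_camera("wrist")[:,:,::-1])
np.save("w1.npy",p,allow_pickle=True)
E
```

```text
t: 0.95
tcp_pos: [320.7, -468.2, 423.1]
eef_rot: [-2.984, -0.983, -0.0]
force: [1.4, -0.4, 0.8]
opening: 85.0
t: 1.75
tcp_pos: [450.1, -224.4, 423.2]
eef_rot: [-2.983, -0.987, 0.001]
force: [-1.1, -1.0, 0.2]
opening: 85.4
{'fx': 371.64829954431775, 'fy': 371.64829954431775, 'cx': 319.50936723432244, 'cy': 241.03288364998053, 'position': array([ 510.02144878, -181.80225585,  566.1684541 ]), 'orientation': array([-0.27329584,  0.137744  , -0.92525345])}
```

View pics/w1.png

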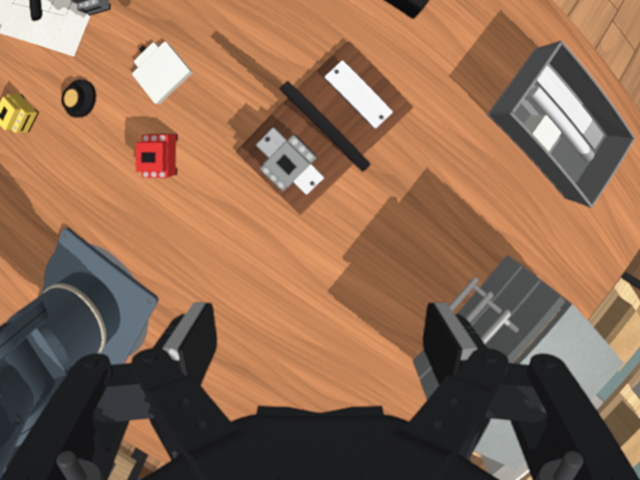

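```bash
python3 - <<'E'
from h import *
a=cv2.imread("pics/w1.png")[30:220,225:425]
cv2.imwrite("pics/w1c.png",cv2.resize(a,(600,570),interpolation=cv2.INTER_CUBIC))
E
```

```text
(no output)
```

View pics/w1c.png

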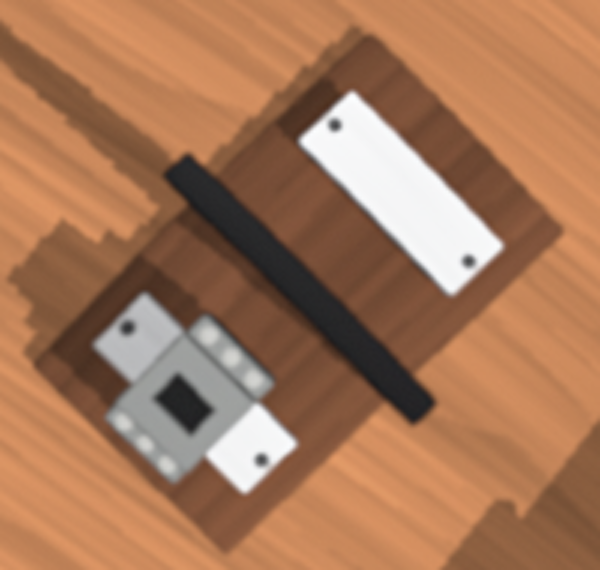

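```bash
cat > fit.py <<'E'
from h import *
from scipy.optimize import least_squares
def fit(p,pts,uv,x0,fish=True):
    pts=np.array(pts,float);uv=np.array(uv,float)
    def W(s): 
        c,n=np.cos(s[2]),np.sin(s[2]);return np.c_[s[0]+c*pts[:,0]-n*pts[:,1],s[1]+n*pts[:,0]+c*pts[:,1],pts[:,2]]
    f=lambda s:(proj(p,W(s),fish)-uv).ravel()
    r=least_squares(f,x0,loss='soft_l1',x_scale=[1,1,.01]);return r.x,f(r.x).reshape(-1,2).round(1)
E
python3 - <<'E'
from fit import *
p=np.load("w1.npy",allow_pickle=True).item()
P=[(120,70,10),(120,-70,10),(-120,-70,10),(-120,70,10),(87.5,52,25),(87.5,-52,25),(52.5,-52,25),(52.5,52,25),(7,67,149),(-7,67,149),(7,-67,149),(-7,-67,149)]
c=np.array([(371,36),(562,230),(228,552),(36,364),(352,92),(504,246),(452,297),(299,141),(186,154),(165,176),(435,403),(413,424)],float)
uv=np.array([225,30])+(c+.5)/3-.5
s,e=fit(p,P,uv,[521,-183,-.125]);print(s,np.degrees(s[2]));print(e.tolist())
t=optics.camera_params("top")
c=np.array([(483,33),(651,55),(625,345),(455,320),(505,67),(637,82),(634,129),(500,110)],float)
uv=np.array([420,200])+(c-[420,0]+.5)*.3-.5
s,e=fit(t,[P[i] for i in(0,1,2,3,4,5,6,7)],uv,[521,-183,-.125],False);print(s,e.tolist())
E
```

```text
[ 5.19008725e+02 -1.82997947e+02 -1.52253705e-01] -8.723494739385169
[[0.1, -2.0], [1.6, 0.4], [-0.5, 1.5], [-2.0, 0.7], [-0.0, -0.0], [-0.4, -0.0], [-0.2, -0.9], [0.2, -0.1], [0.4, -1.5], [-1.6, -0.0], [1.8, 0.0], [0.2, 1.5]]
[ 5.20127434e+02 -1.82000643e+02 -1.47972983e-01] [[0.1, -1.0], [0.7, -0.6], [0.7, 0.2], [-0.6, 0.5], [0.3, 0.2], [-0.9, 1.0], [-1.2, -0.4], [0.5, 0.0]]
```

```bash
python3 -m inch '[[[0,0.08,0],[0,0,0]],[[0,0.08,0],[0,0,0]],[[0,0.076,-0.026],[0,0,0]],[[0,0.076,-0.026],[0,0,0]],[[0,0.076,-0.026],[0,0,0]],[[0,0.076,-0.026],[0,0,0]],[[0,0.076,-0.026],[0,0,0]],[[0,0.076,-0.026],[0,0,0]]]'
python3 -m inch '[[[0,0.076,-0.03],[0,0,0]],[[0,0.076,-0.03],[0,0,0]],[[0,0,-0.06],[0,0,0]],[[0,0,0],[0,0,0]],[[0,0,0],[0,0,0]]]'
python3 - <<'E'
from h import *
p=optics.camera_params("wrist");print(p['position'])
im=optics.read_camera("wrist")[:,:,::-1];cv2.imwrite("pics/w2.png",im)
np.save("w2.npy",p,allow_pickle=True);uv=proj(p,[504,282,40],True);print(uv)
u,v=uv.astype(int);u=max(u,90);v=max(v,80)
cv2.imwrite("pics/w2c.png",cv2.resize(im[v-80:v+80,u-90:u+90],(720,640)[:2] if 0 else (675,600),interpolation=cv2.INTER_CUBIC));print(u-90,v-80)
E
```

```text
t: 2.6
tcp_pos: [450.2, 144.2, 329.2]
eef_rot: [2.985, 0.977, 0.001]
force: [1.5, -0.2, -0.5]
opening: 85.5
t: 3.1
tcp_pos: [450.5, 233.6, 257.8]
eef_rot: [2.984, 0.979, -0.003]
force: [0.7, 0.5, 0.4]
opening: 85.4
[510.77471607 276.09314925 400.70214353]
[310.14938375 132.81987693]
220 52
```

View pics/w2c.png

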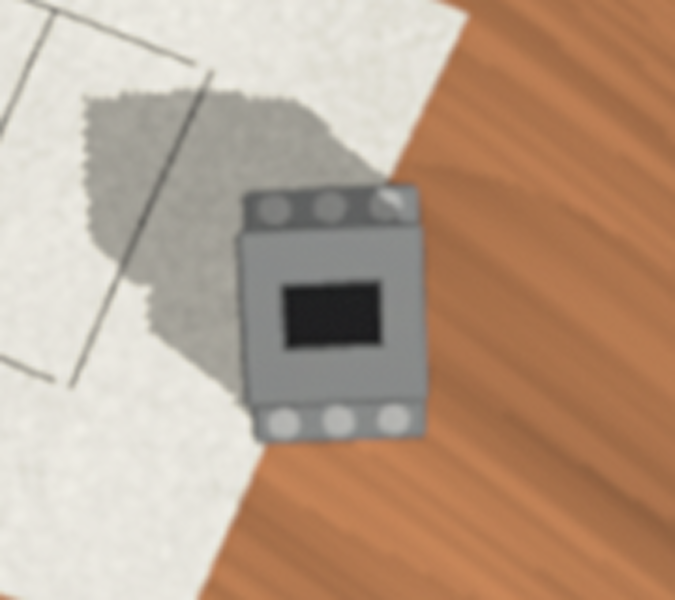

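View pics/w2.png

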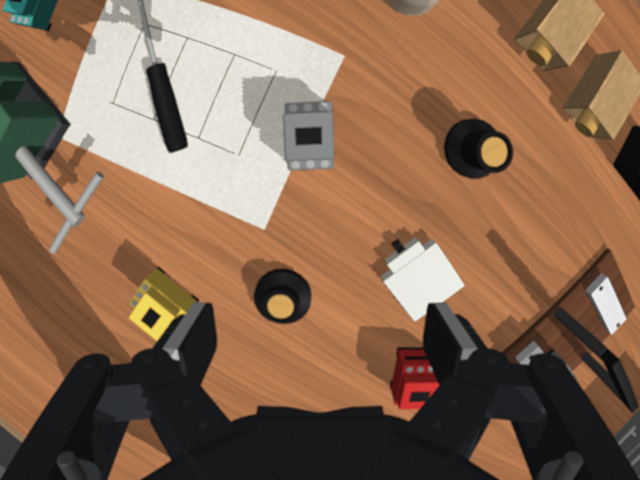

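```bash
python3 - <<'E'
from fit import *
p=np.load("w2.npy",allow_pickle=True).item()
P=[(22,22.5,62),(22,-22.5,62),(-22,-22.5,62),(-22,22.5,62),(33,22.5,42),(33,-22.5,42),(-33,-22.5,42),(-33,22.5,42)]
c=np.array([(238,236),(422,228),(429,402),(248,406),(245,193),(417,186),(427,437),(256,441)],float)
uv=np.array([220,52])+(c+.5)/3.75-.5
s,e=fit(p,P,uv,[504,282,.64]);print(s,np.degrees(s[2]));print(e.tolist())
st=state();r=R.from_rotvec(st['eef_rot']);print(st['tcp_pos'],r.as_matrix().round(4).tolist())
m=r.as_matrix();print('yaw',np.degrees(np.arctan2(m[1,0],m[0,0])))
E
```

```text
[501.31912183 281.02486054   0.67016507] 38.397630076111604
[[-0.4, -1.4], [0.7, -1.5], [0.4, 0.3], [-0.8, 1.2], [-0.7, -0.3], [0.8, -0.5], [0.5, 0.7], [-0.5, 1.5]]
[451.01166443 233.975248   258.76723154] [[0.806, 0.5919, 0.0008], [0.5919, -0.806, -0.0004], [0.0004, 0.0008, -1.0]]
yaw 36.29289068932914
```

```bash
python3 -m inch '[[[0.0168,0.0157,-0.05],[0,0,0.023]],[[0.0168,0.0157,-0.05],[0,0,0]],[[0.0168,0.0157,-0.05],[0,0,0]],[[0.0168,0.0157,-0.05],[0,0,0]],[[0.0168,0.0157,-0.05],[0,0,0]],[[0,0,0],[0,0,0]],[[0,0,0],[0,0,0]]]'
python3 - <<'E'
from h import *
st=state();m=R.from_rotvec(st['eef_rot']).as_matrix();print(st['tcp_pos'],'yaw',np.degrees(np.arctan2(m[1,0],m[0,0])))
im=optics.read_camera("wrist")[:,:,::-1];cv2.imwrite("pics/w3.png",im)
E
```

```text
t: 3.85
tcp_pos: [501.3, 281.8, 109.0]
eef_rot: [2.966, 1.034, 0.001]
force: [0.0, -0.3, -0.0]
opening: 85.3
[501.26014805 281.79170798 108.98264707] yaw 38.426161821644875
```

View pics/w3.png

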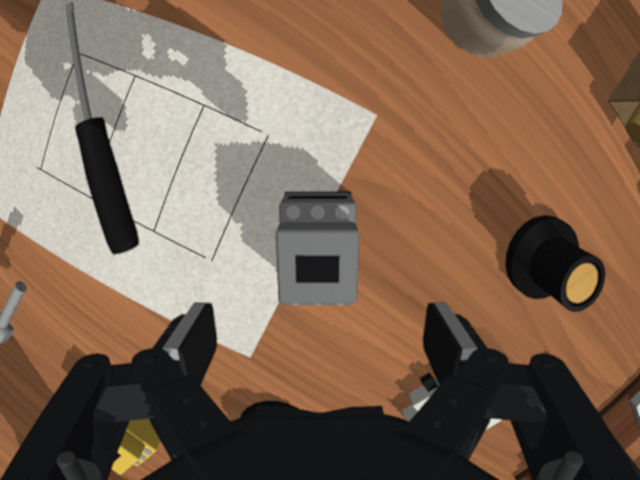

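The contactor sits centred between the fingers, at about (318,265), and squared up. I descend and close.

```bash
python3 -m inch '[[[0,0,-0.05],[0,0,0]],[[0,0,-0.05],[0,0,0]],[[0,0,-0.045],[0,0,0]],[[0,0,0],[0,0,0]],[[0,0,0],[0,0,0]]]'
python3 -m inch '[[[0,0,0],[0,0,0]],[[0,0,0],[0,0,0]],[[0,0,0],[0,0,0]],[[0,0,0],[0,0,0]],[[0,0,0],[0,0,0]],[[0,0,0],[0,0,0]],[[0,0,0],[0,0,0]],[[0,0,0],[0,0,0]]]' 255 40
python3 -m inch '[[[0,0,0],[0,0,0]],[[0,0,0],[0,0,0]],[[0,0,0.03],[0,0,0]],[[0,0,0.05],[0,0,0]],[[0,0,0],[0,0,0]],[[0,0,0],[0,0,0]],[[0,0,0],[0,0,0]]]'
python3 - <<'E'
from h import *
st=state();m=R.from_rotvec(st['eef_rot']).as_matrix();print(st['tcp_pos'],'yaw',np.degrees(np.arctan2(m[1,0],m[0,0])))
im=optics.read_camera("wrist")[:,:,::-1];cv2.imwrite("pics/w4.png",im)
E
```

```text
t: 4.4
tcp_pos: [501.1, 282.7, 22.6]
eef_rot: [-2.966, -1.036, -0.003]
force: [-0.1, 0.6, 0.6]
opening: 85.1
t: 5.2
tcp_pos: [501.0, 282.9, 22.0]
eef_rot: [2.966, 1.036, 0.003]
force: [-0.7, -1.6, 9.0]
opening: 44.3
t: 5.9
tcp_pos: [499.9, 282.2, 68.2]
eef_rot: [2.965, 1.036, -0.001]
force: [-0.2, 0.5, -1.4]
opening: 44.4
[499.92505284 282.23386966  68.15536419] yaw 38.529512677525425
```

View pics/w4.png

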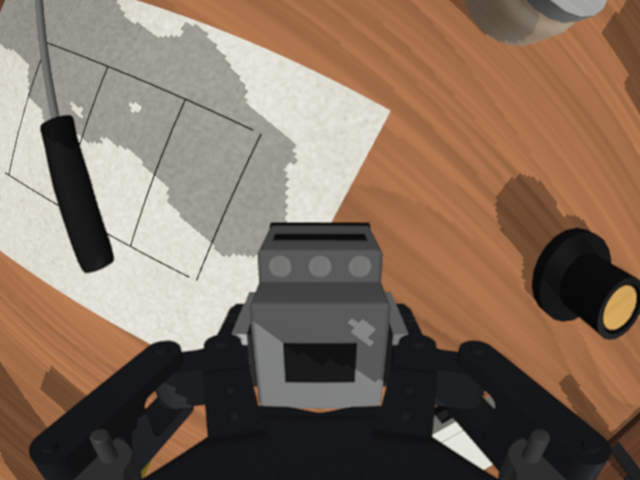

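Gripped at an opening of 44.4 mm and lifted. I overlay the model to find where the contactor sits in the grip.

```bash
python3 - <<'E'
from fit import *
p=optics.camera_params("wrist");im=cv2.imread("pics/w4.png");st=state()
yaw=np.radians(38.5)
def pts(off):
    x,y=st['tcp_pos'][:2]+off*np.array([np.cos(yaw),np.sin(yaw)]);z0=st['tcp_pos'][2]-22
    P=np.array([(22,22.5,62),(22,-22.5,62),(33,22.5,42),(33,-22.5,42),(-22,-22.5,62),(-22,22.5,62)],float)
    c,s=np.cos(yaw),np.sin(yaw);return np.c_[x+c*P[:,0]-s*P[:,1],y+s*P[:,0]+c*P[:,1],z0+P[:,2]]
for o in(-3,0,3):print(o,proj(p,pts(o),True).round(1).tolist())
k=4;c=cv2.resize(im[215:345,230:410],None,fx=k,fy=k,interpolation=cv2.INTER_CUBIC);cv2.imwrite("pics/w4c.png",c)
E
```

```text
-3 [[243.7, 311.2], [386.4, 311.4], [252.0, 257.4], [379.0, 257.5], [376.0, 413.6], [255.3, 413.2]]
0 [[242.9, 302.7], [387.0, 303.0], [251.5, 249.4], [379.4, 249.4], [376.7, 407.8], [254.6, 407.5]]
3 [[242.2, 294.1], [387.7, 294.3], [251.1, 241.2], [379.9, 241.3], [377.4, 402.0], [253.8, 401.6]]
```

View pics/w4c.png

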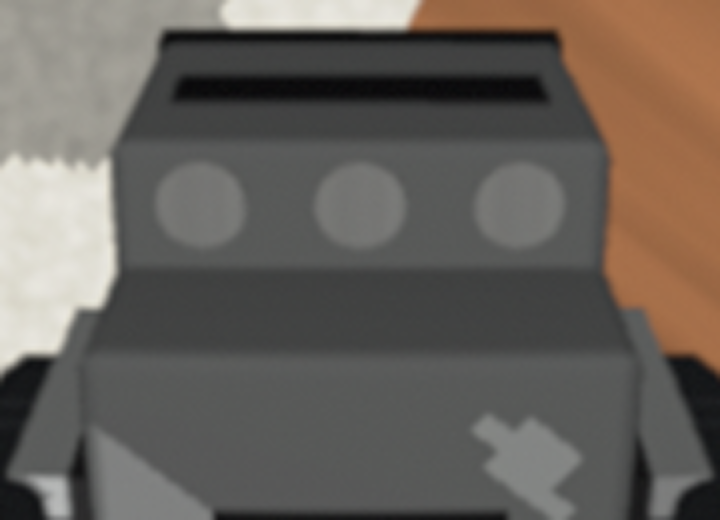

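```bash
python3 -m inch '[[[0,0,0.08],[0,0,0]],[[0,0,0.08],[0,0,-0.087]],[[0,0,0.08],[0,0,-0.087]],[[0.003,-0.07,0.02],[0,0,-0.087]],[[0.003,-0.078,0.02],[0,0,-0.087]],[[0.003,-0.078,0.02],[0,0,-0.087]],[[0.003,-0.078,0.02],[0,0,-0.087]],[[0.003,-0.078,0],[0,0,0]]]'
python3 -m inch '[[[0.003,-0.078,0],[0,0,0]],[[0.003,-0.078,0],[0,0,0]],[[0.003,-0.078,0],[0,0,0]],[[0.003,-0.078,0],[0,0,0]],[[0.003,-0.078,0],[0,0,0]],[[0.003,-0.078,0],[0,0,0]],[[0,0,0],[0,0,0]],[[0,0,0],[0,0,0]]]'
python3 - <<'E'
from h import *
st=state();m=R.from_rotvec(st['eef_rot']).as_matrix();print(st['tcp_pos'],'yaw',np.degrees(np.arctan2(m[1,0],m[0,0])),st['opening'])
p=optics.camera_params("wrist")
im=optics.read_camera("wrist")[:,:,::-1];cv2.imwrite("pics/w5.png",im);np.save("w5.npy",p,allow_pickle=True)
E
```

```text
t: 6.75
tcp_pos: [509.5, 51.9, 261.5]
eef_rot: [-3.132, 0.238, -0.002]
force: [1.7, 0.5, -1.9]
opening: 44.8
t: 7.55
tcp_pos: [519.4, -228.3, 259.4]
eef_rot: [-3.132, 0.235, 0.003]
force: [-0.4, 1.4, -1.6]
opening: 44.4
[ 519.37458254 -228.26671201  259.40418196] yaw -8.59138100763876 44.36793437841978
```

View pics/w5.png

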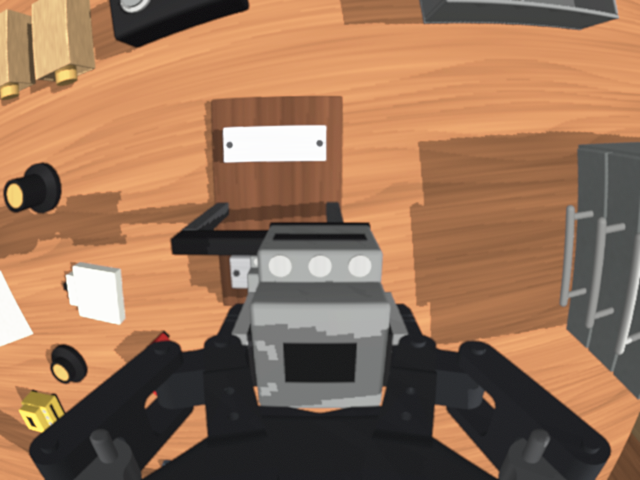

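```bash
python3 - <<'E'
from h import *
im=cv2.imread("pics/w5.png")
cv2.imwrite("pics/w5c.png",cv2.resize(im[85:225,195:360],None,fx=4.5,fy=4.2857,interpolation=cv2.INTER_CUBIC)[:600])
E
```

```text
(no output)
```

View pics/w5c.png

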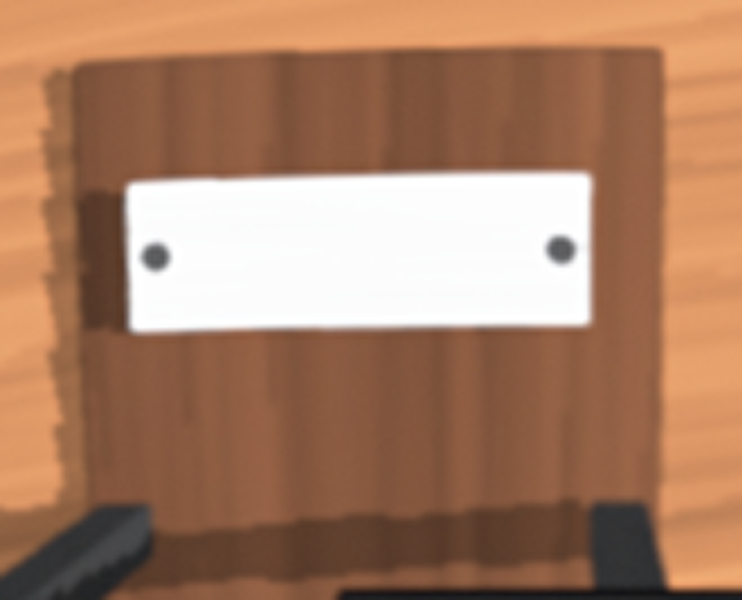

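```bash
python3 - <<'E'
from fit import *
p=np.load("w5.npy",allow_pickle=True).item()
P=[(87.5,52,25),(87.5,-52,25),(52.5,-52,25),(52.5,52,25),(120,70,10),(120,-70,10)]
c=np.array([(126,183),(592,173),(591,325),(130,332),(75,65),(662,47)],float)
uv=np.array([195,85])+(c+.5)/[4.5,4.2857]-.5
for n in(4,6):
    s,e=fit(p,P[:n],uv[:n],[519,-183,-.15]);print(s,np.degrees(s[2]),e.tolist())
    print(s[:2]+70*np.array([np.cos(s[2]),np.sin(s[2])]))
E
```

```text
[ 5.19075240e+02 -1.82879215e+02 -1.52722524e-01] -8.750356041231885 [[0.8, 0.5], [-0.8, 0.5], [-0.7, -0.5], [0.9, -0.6]]
[ 588.26047958 -193.52828202]
[ 5.18798736e+02 -1.82995872e+02 -1.50607600e-01] -8.62917985455482 [[0.8, 0.9], [-0.8, 0.7], [-0.7, -0.4], [0.9, -0.3], [-1.0, -0.5], [0.8, -0.2]]
[ 588.00634321 -193.49859361]
```

```bash
python3 -m inch '[[[0.0573,0.029,0],[0,0,0]],[[0.0572,0.029,0],[0,0,0]],[[0,0,0],[0,0,0]],[[0,0,0],[0,0,0]]]'
python3 -m inch '[[[0,0,-0.065],[0,0,0]],[[0,0,-0.065],[0,0,0]],[[0,0,-0.065],[0,0,0]],[[0,0,-0.065],[0,0,0]],[[0,0,-0.06],[0,0,0]],[[0,0,0],[0,0,0]],[[0,0,0],[0,0,0]]]'
python3 - <<'E'
from h import *
st=state();m=R.from_rotvec(st['eef_rot']).as_matrix();print(st['tcp_pos'],'yaw',np.degrees(np.arctan2(m[1,0],m[0,0])),st['opening'])
im=optics.read_camera("wrist")[:,:,::-1];cv2.imwrite("pics/w6.png",im)
im=optics.read_camera("scene")[:,:,::-1];cv2.imwrite("pics/s6.png",cv2.resize(im[150:300,90:250],None,fx=4,fy=4,interpolation=cv2.INTER_CUBIC))
E
```

```text
t: 8.0
tcp_pos: [589.3, -189.7, 260.0]
eef_rot: [-3.133, 0.224, 0.002]
force: [-0.8, 0.3, -0.9]
opening: 44.6
t: 8.7
tcp_pos: [588.4, -192.4, 69.3]
eef_rot: [-3.133, 0.231, 0.001]
force: [0.7, -0.2, -1.9]
opening: 44.5
[ 588.38297916 -192.40549357   69.30089929] yaw -8.43121139443565 44.453646108873166
```

View pics/w6.png

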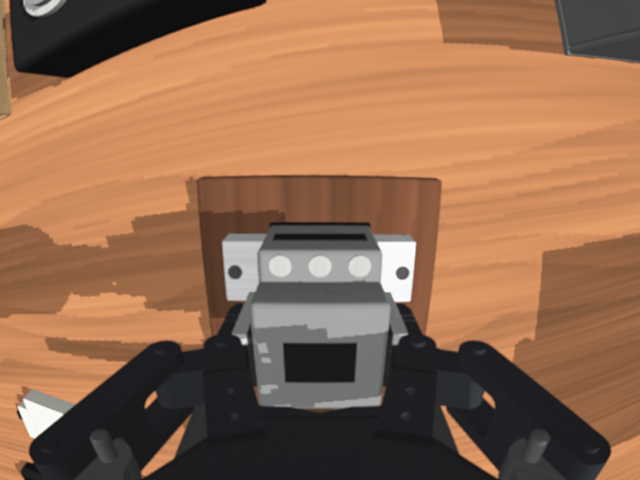

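View pics/s6.png

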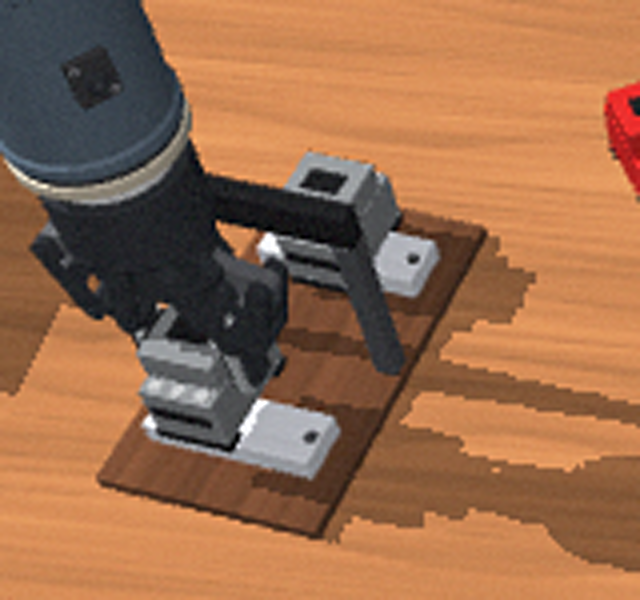

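```bash
python3 -m inch '[[[0,-0.001,-0.015],[0,0,-0.003]],[[0,0,-0.015],[0,0,0]],[[0,0,-0.008],[0,0,0]],[[0,0,0],[0,0,0]],[[0,0,0],[0,0,0]]]'
python3 -m inch '[[[0,0,-0.003],[0,0,0]],[[0,0,-0.002],[0,0,0]],[[0,0,0],[0,0,0]],[[0,0,0],[0,0,0]]]'
python3 - <<'E'
from h import *
im=optics.read_camera("wrist")[:,:,::-1];cv2.imwrite("pics/w7.png",im)
im=optics.read_camera("scene")[:,:,::-1];cv2.imwrite("pics/s7.png",cv2.resize(im[150:300,90:250],None,fx=4,fy=4,interpolation=cv2.INTER_CUBIC))
E
```

```text
t: 9.3
tcp_pos: [588.7, -193.1, 45.7]
eef_rot: [-3.132, 0.238, 0.0]
force: [-0.4, 0.4, -1.1]
opening: 44.5
t: 9.7
tcp_pos: [588.8, -193.1, 42.9]
eef_rot: [3.133, -0.239, 0.0]
force: [-0.4, 0.1, -2.1]
opening: 44.3
```

View pics/s7.png

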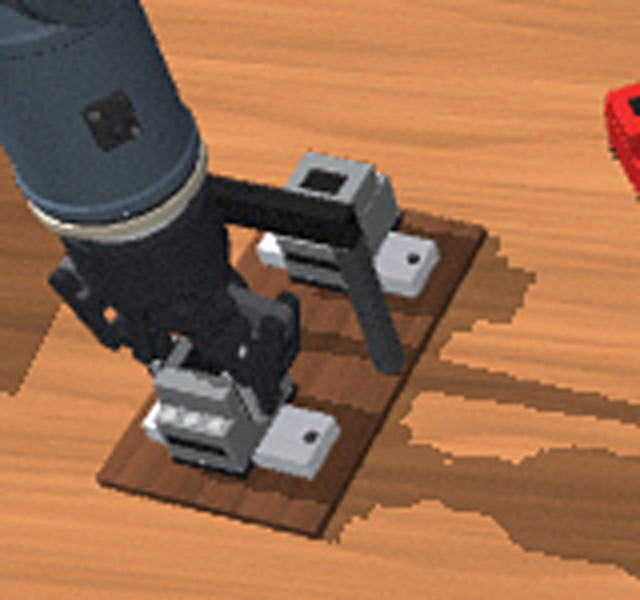

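The lips are below the rail top on both sides with no sideways force. I lower the last millimetre and release.

```bash
python3 -m inch '[[[0,0,-0.0015],[0,0,0]],[[0,0,-0.001],[0,0,0]],[[0,0,0],[0,0,0]],[[0,0,0],[0,0,0]]]'
python3 -m inch '[[[0,0,0],[0,0,0]],[[0,0,0],[0,0,0]],[[0,0,0],[0,0,0]],[[0,0,0],[0,0,0]],[[0,0,0],[0,0,0]],[[0,0,0],[0,0,0]],[[0,0,0],[0,0,0]],[[0,0,0],[0,0,0]]]' 0
python3 - <<'E'
from h import *
im=optics.read_camera("wrist")[:,:,::-1];cv2.imwrite("pics/w8.png",im)
E
```

```text
t: 10.2
tcp_pos: [588.9, -193.1, 42.1]
eef_rot: [3.132, -0.239, 0.001]
force: [-2.5, 1.0, 5.7]
opening: 45.0
t: 11.0
tcp_pos: [588.8, -193.1, 41.4]
eef_rot: [-3.133, 0.238, -0.0]
force: [-0.5, 0.1, -0.3]
opening: 85.4
```

View pics/w8.png

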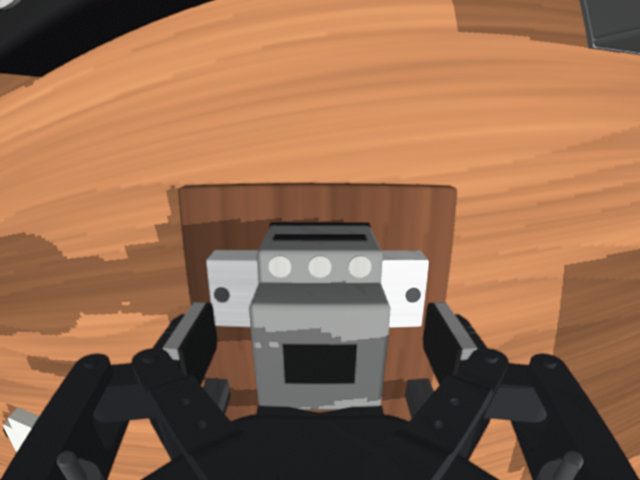

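Released and seated, with the rail spanning columns 208–428 and the contactor 250–389. I retreat straight up, then back over the handle to verify.

```bash
python3 -m inch '[[[0,0,0.05],[0,0,0]],[[0,0,0.075],[0,0,0]],[[0,0,0.075],[0,0,0]],[[0,0,0.075],[0,0,0]],[[0,0,0.075],[0,0,0]],[[-0.058,0.009,0],[0,0,0]],[[-0.058,0.009,0],[0,0,0]],[[0,0,0],[0,0,0]]]'
python3 -m inch '[[[0,0,0],[0,0,0]]]'
python3 - <<'E'
from h import *
p=optics.camera_params("wrist")
im=optics.read_camera("wrist")[:,:,::-1];cv2.imwrite("pics/w9.png",im);np.save("w9.npy",p,allow_pickle=True)
cv2.imwrite("pics/w9c.png",cv2.resize(im[70:260,220:420],None,fx=3,fy=3,interpolation=cv2.INTER_CUBIC))
E
```

```text
t: 11.85
tcp_pos: [515.0, -182.2, 251.9]
eef_rot: [3.132, -0.24, -0.003]
force: [1.1, -0.6, 0.0]
opening: 85.6
t: 11.95
tcp_pos: [518.9, -182.4, 252.0]
eef_rot: [3.132, -0.239, 0.001]
force: [-0.1, -0.1, 0.3]
opening: 85.3
```

View pics/w9c.png

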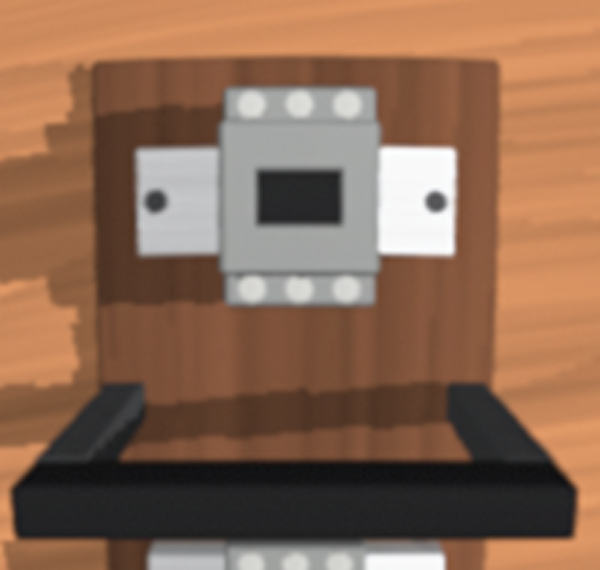

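```bash
python3 - <<'E'
from fit import *
p=np.load("w9.npy",allow_pickle=True).item()
o=lambda c:np.array([220,70])+(np.array(c,float)+.5)/3-.5
P=[(87.5,52,25),(87.5,-52,25),(52.5,-52,25),(52.5,52,25),(120,70,10),(120,-70,10),(7,67,149),(7,-67,149),(-7,67,149),(-7,-67,149)]
s,e=fit(p,P[:6],o([(136,147),(455,147),(455,255),(137,255),(94,63),(498,61)]),[519,-183,-.15]);print(s,e.tolist())
s2,e=fit(p,P,o([(136,147),(455,147),(455,255),(137,255),(94,63),(498,61),(40,462),(556,463),(14,488),(577,490)]),[519,-183,-.15]);print(s2,e.tolist())
Q=[(22,22.5,82),(22,-22.5,82),(-22,-22.5,82),(-22,22.5,82),(33,22.5,62),(33,-22.5,62),(-33,-22.5,62),(-33,22.5,62)]
k,e=fit(p,Q,o([(222,121),(379,121),(381,271),(219,271),(226,88),(375,88),(375,306),(226,306)]),[588,-193,-.15]);print(k,e.tolist())
d=R.from_euler('z',-s[2]).apply([*(k[:2]-s[:2]),0]);print('contactor in carrier',d,k[2]-s[2])
print(proj(p,R.from_euler('z',s[2]).apply([(7,67,149),(-7,67,149),(7,-67,149),(-7,-67,149),(-7,67,123),(-7,-67,123)])+[s[0],s[1],0],True)*3-[660,210])
E
```

```text
[ 5.18924514e+02 -1.82913249e+02 -1.51436802e-01] [[0.4, 1.0], [-0.3, 0.8], [-0.8, -0.3], [0.7, -0.1], [-1.0, -0.8], [0.8, -0.4]]
[ 5.21025566e+02 -1.83230585e+02 -1.51601544e-01] [[0.4, -1.1], [-0.3, -1.3], [-0.7, -2.4], [0.7, -2.2], [-1.0, -2.8], [0.9, -2.4], [-10.6, 5.0], [8.8, 4.4], [-0.4, 15.4], [0.4, 14.4]]
[ 5.89482305e+02 -1.95121369e+02 -1.53388326e-01] [[-1.0, -0.7], [1.0, -0.6], [-0.1, 1.4], [0.3, 1.4], [-0.8, -0.5], [0.7, -0.5], [0.1, 0.2], [-0.3, 0.1]]
contactor in carrier [71.5919814  -1.42414911  0.        ] -0.0019515242879244998
[[  7.97483017 484.94728686]
 [ 12.40607811 541.76729345]
 [580.75472245 483.9248917 ]
 [576.61325112 540.81335956]
 [ 36.36692954 510.35402133]
 [553.06143006 509.4540175 ]]
```

View pics/w9.png

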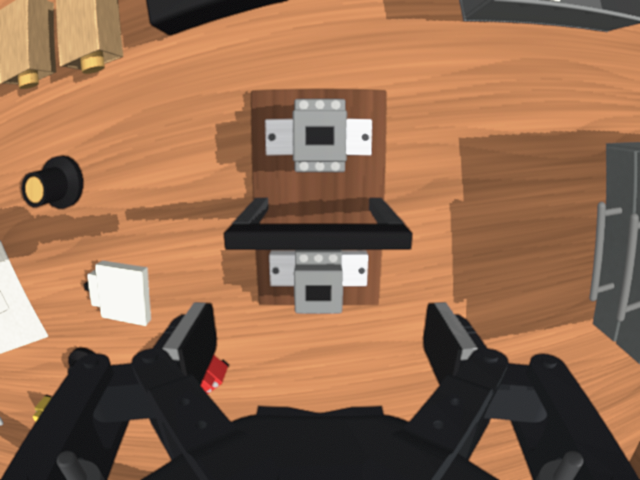

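Contactor measured at (+71.6, -1.4) mm in the carrier frame, against (70, 0) ideal, so it is fine. Now I turn 90° and descend on the bar.

```bash
python3 -m inch '[[[0,0,0],[0,0,0.09]],[[0,0,0],[0,0,0.091]],[[0,0,0],[0,0,0.091]],[[0,0,0],[0,0,0.091]],[[0,0,0],[0,0,0.091]],[[0,0,0],[0,0,0.091]],[[0,0,0],[0,0,0.091]],[[0,0,0],[0,0,0.091]]]'
python3 -m inch '[[[0,0,0],[0,0,0.091]],[[0,0,0],[0,0,0.091]],[[0,0,0],[0,0,0.091]],[[0,0,0],[0,0,0]],[[0,0,-0.06],[0,0,0]],[[0,0,0],[0,0,0]],[[0,0,0],[0,0,0]]]'
python3 - <<'E'
from h import *
st=state();m=R.from_rotvec(st['eef_rot']).as_matrix();print(st['tcp_pos'],'yaw',np.degrees(np.arctan2(m[1,0],m[0,0])),st['joint_pos'].round(2))
im=optics.read_camera("wrist")[:,:,::-1];cv2.imwrite("pics/w10.png",im)
E
```

```text
t: 12.8
tcp_pos: [520.3, -182.3, 251.0]
eef_rot: [-2.759, -1.5, -0.001]
force: [0.6, 0.1, 0.2]
opening: 85.6
t: 13.5
tcp_pos: [519.2, -182.1, 215.3]
eef_rot: [-2.385, -2.043, 0.001]
force: [0.1, -0.4, 0.5]
opening: 85.2
[ 519.21730099 -182.14865177  215.30282932] yaw 81.1605016526769 [ 0.63  0.44 -0.55  1.78  0.27  1.   -0.18]
```

View pics/w10.png

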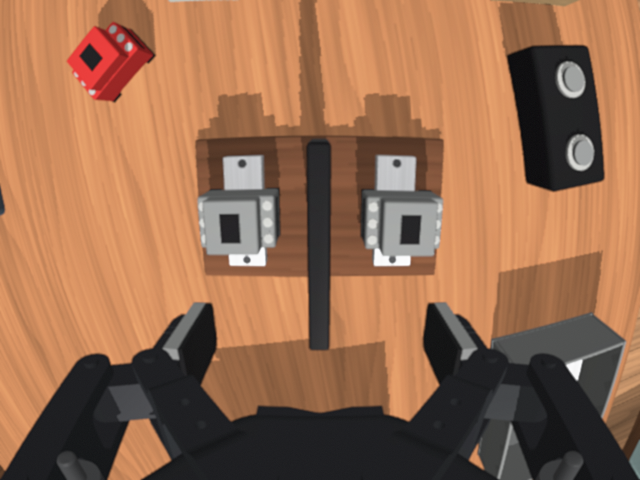

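The bar runs vertically at column 318, centred between the fingers at about 320. I descend 100 mm and close.

```bash
python3 -m inch '[[[0,-0.001,-0.06],[0,0,0]],[[0,0,-0.06],[0,0,0]],[[0,0,-0.047],[0,0,0]],[[0,0,0],[0,0,0]],[[0,0,0],[0,0,0]]]'
python3 -m inch '[[[0,0,0],[0,0,0]],[[0,0,0],[0,0,0]],[[0,0,0],[0,0,0]],[[0,0,0],[0,0,0]],[[0,0,0],[0,0,0]],[[0,0,0],[0,0,0]],[[0,0,0],[0,0,0]],[[0,0,0],[0,0,0]]]' 255 60
python3 -m inch '[[[0,0,0],[0,0,0]],[[0,0,0],[0,0,0]],[[0,0,0],[0,0,0]],[[0,0,0],[0,0,0]],[[0,0,0],[0,0,0]],[[0,0,0],[0,0,0]]]' 255 110
python3 - <<'E'
from h import *
im=optics.read_camera("wrist")[:,:,::-1];cv2.imwrite("pics/w11.png",im)
E
```

```text
t: 14.05
tcp_pos: [520.1, -182.8, 116.5]
eef_rot: [2.384, 2.045, 0.001]
force: [0.3, 1.1, -0.3]
opening: 85.4
t: 14.85
tcp_pos: [519.1, -183.0, 115.6]
eef_rot: [2.384, 2.046, -0.0]
force: [-2.3, 0.1, 7.2]
opening: 13.2
t: 15.45
tcp_pos: [519.2, -183.0, 115.7]
eef_rot: [2.383, 2.046, -0.0]
force: [-2.8, 0.1, 7.6]
opening: 12.4
```

View pics/w11.png

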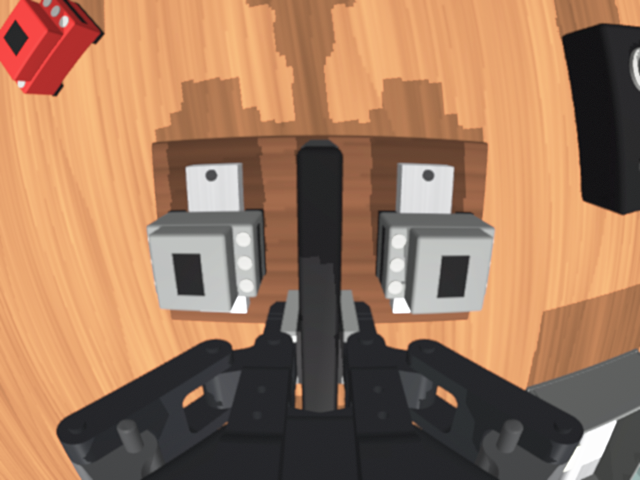

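Gripped symmetrically. I lift gently: a little first to check, then on to 100 mm.

```bash
python3 -m inch '[[[0,0,0.005],[0,0,0]],[[0,0,0.01],[0,0,0]],[[0,0,0.01],[0,0,0]],[[0,0,0.01],[0,0,0]],[[0,0,0.005],[0,0,0]],[[0,0,0],[0,0,0]],[[0,0,0],[0,0,0]],[[0,0,0],[0,0,0]]]'
python3 - <<'E'
from h import *
print(state()['moment'],state()['tcp_pos'])
im=optics.read_camera("wrist")[:,:,::-1];cv2.imwrite("pics/w12.png",im)
im=optics.read_camera("scene")[:,:,::-1];cv2.imwrite("pics/s12.png",cv2.resize(im[130:300,80:260],None,fx=3.5,fy=3.5,interpolation=cv2.INTER_CUBIC))
E
```

```text
t: 16.3
tcp_pos: [518.9, -182.9, 139.0]
eef_rot: [-2.383, -2.046, 0.0]
force: [-0.1, -0.2, -6.4]
opening: 12.5
[0.02330265 0.04376829 0.03978806] [ 518.94299738 -182.8640742   138.9559042 ]
```

View pics/w12.png

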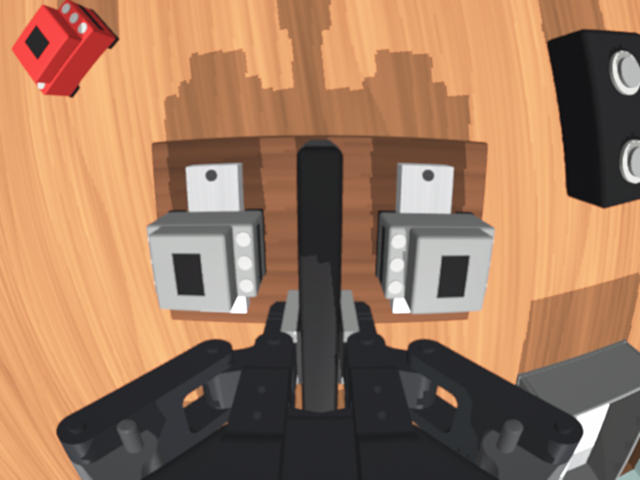

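View pics/s12.png

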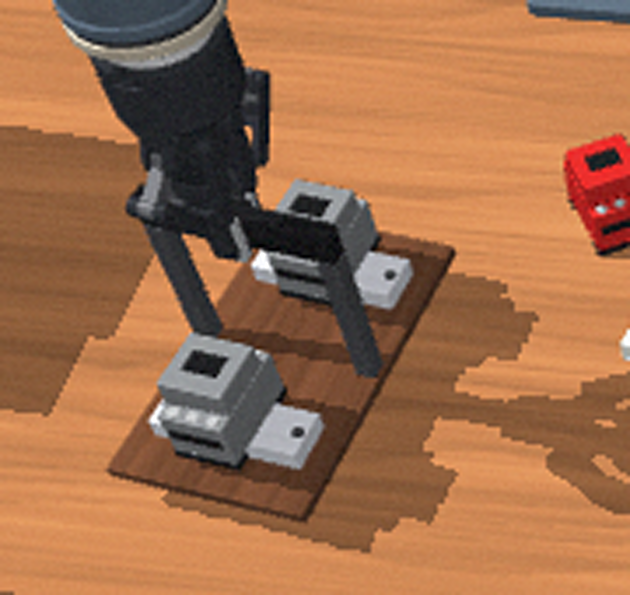

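The carrier is level and the wrist view hasn't changed. I lift another 77 mm.

```bash
python3 -m inch '[[[0,0,0.008],[0,0,0]],[[0,0,0.02],[0,0,0]],[[0,0,0.025],[0,0,0]],[[0,0,0.025],[0,0,0]],[[0,0,0.025],[0,0,0]],[[0,0,0.017],[0,0,0]],[[0,0,0.008],[0,0,0]],[[0,0,0],[0,0,0]]]'
python3 -m inch '[[[0,0,0],[0,0,0]],[[0,0,0],[0,0,0]],[[0,0,0],[0,0,0]],[[0,0,0],[0,0,0]],[[0,0,0],[0,0,0]],[[0,0,0],[0,0,0]],[[0,0,0],[0,0,0]]]'
python3 - <<'E'
from h import *
s=state();print(s['tcp_pos'],abs(s['qd']).max(),s['moment'])
im=optics.read_camera("wrist")[:,:,::-1];cv2.imwrite("pics/w13.png",im)
d=cv2.absdiff(im,cv2.imread("pics/w11.png")).max(2)[140:320,150:490];print('changed px frac on carrier',(d>40).mean())
im=optics.read_camera("scene")[:,:,::-1];cv2.imwrite("pics/s13.png",cv2.resize(im[130:300,80:260],None,fx=3.5,fy=3.5,interpolation=cv2.INTER_CUBIC))
E
```

```text
t: 17.2
tcp_pos: [519.4, -183.0, 216.7]
eef_rot: [2.383, 2.046, 0.001]
force: [-0.1, 0.2, -7.9]
opening: 12.5
t: 17.9
tcp_pos: [519.2, -182.9, 215.9]
eef_rot: [-2.384, -2.046, 0.0]
force: [0.2, -0.4, -6.0]
opening: 12.7
[ 519.16258844 -182.89805249  215.94802505] 0.0019295301142027393 [-0.03177885  0.02561634 -0.0147424 ]
changed px frac on carrier 0.0016830065359477123
```

View pics/w13.png

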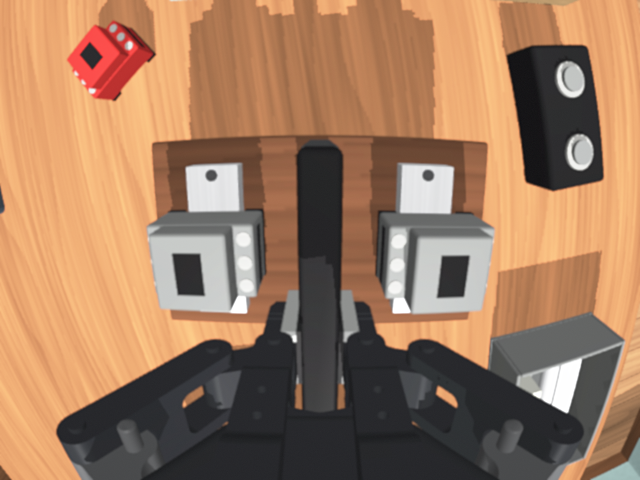

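View pics/s13.png

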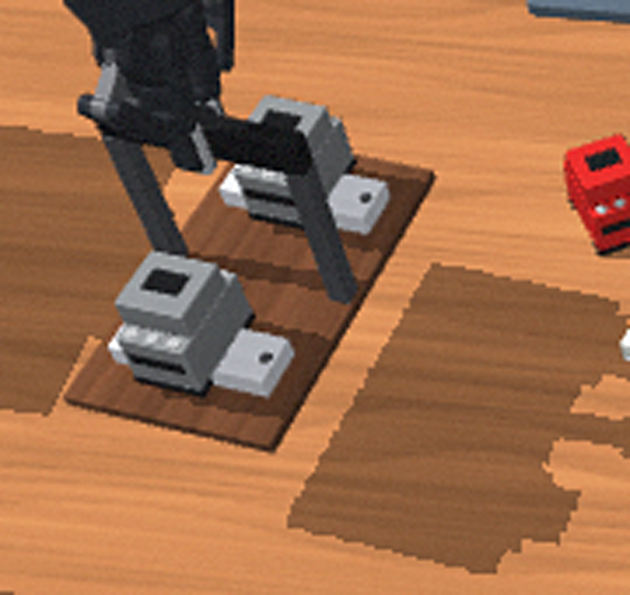

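Both pictures show the carrier level in the air at 100 mm, with both contactors aboard and no shift in the wrist view. I hand in.

```bash
python3 - <<'E'
from plant import order
print(order.finish_job())
E
```

```text
the job is handed in; nothing more can be done
None
```

I set the loose grey contactor astride the empty rail and released it there with the carrier on the bench. I then lifted the carrier by the middle of its handle bar, held it still and handed the job in at about t = 18 s of the 58 s. The hand-in gave no verdict.

- **Contactor:** after release it measured at (+71.6, -1.4) mm in the carrier frame, against (70, 0) for the middle of the rail, and turned 0.002 rad from the carrier. The lips showed below the rail top on both sides.
- **Lift:** the tool rose 100 mm. The carrier, as seen from the wrist camera, was the same before and after (0.2% of pixels changed), so it stayed level and nothing shifted. The arm was at rest.
- **Clearance:** in the last pictures the carrier was clear of everything else. I saw no bystander moved, but I did not measure them all again.
- **Disagreements:** none of weight. The steady tool force read 6 to 8 N, a little under the carrier's expected weight of about 8.5 N. One fit that included the bar corners disagreed because I had mislabelled those corners, so I used the fit without them.

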